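Present a notched test plate to the code reader

TASK

Of the three bare metal test plates in the pocket tray, find the one that lies code side up: looking down on it with its notched end pointing away from you, the corner notch is on the right (the two that lie code side down have it on the left). Pick that plate out of its pocket and hold it, notched end first, straight and level and code side up, in the open mouth of the code reader, so that the middle of the code field (on the plate's centre line, 14 mm from the notched end) is under the lens and the plate is midway between the mouth's floor and roof, clear of the reader all round; do not bump the reader. Finish while still holding the plate there motionless; leave the other two plates in their pockets and disturb nothing else on the table.

Things in the scene. Friction and masses are not known exactly. Their poses are not given: they have to be found in the camera images.
- plate: the plate to present: bare metal, 90 (x) x 34 (y) x 12 thick, about 120 g, lying code side up, turned any way, in one of the tray's pockets, 9 proud of the tray. Origin: centre of its underside; +x to the notched end, +z up out of the code face. Notch: 14 x 14 square cut through the corner at x = +31..+45, y = -17..-3 (right-hand when +x points away from you). The code is too faint to see
- code (a point): point inside that plate under the middle of its code field: 31 from the plate's origin along +x, 14 short of the notched end, on the centre line, at mid-thickness (6 above the underside). Axes as the plate's
- plain_end (a point): middle of that plate's plain (un-notched) end face, 45 from its origin along -x, at mid-thickness
- spare_1: a plate of the same size lying code side down: its notch is the mirror image, at x = +31..+45, y = +3..+17 (origin: centre of the underside, +x to the notched end, +z up). Stays in its pocket
- spare_2: another plate just like spare_1, code side down. Stays in its pocket
- tray: fixed black tray, 112 (x) x 330 (y) x 12 high, origin at the centre of its underside; three round pockets 100 across and 3 deep (floor 9 above the table) in a row along its y at -106, 0 and +106; any plate may be in any pocket
- reader: fixed grey C-shaped reader, 56 wide (y), 112 high, on a foot 130 x 84 x 10 (x = -28..+102). Origin: on the table below the lens; +x points into the mouth, open to -x and at both sides. Mouth: floor 52, roof 88 above the table, front faces at x = -18, back wall x = +45. Lens, 26 across, at x = y = 0, hangs 2.5 below the roof; a round black boss 24 across on top of the head is right over it
- read_spot (a point): the point where the plate's code point belongs: straight under the lens, midway between the mouth's floor and roof, 70 above the table. Axes as the reader's
- grease_tin: bystander: flat tin, 70 across, 28 high, origin under its centre
- disc: bystander: steel disc with bore, 62 across, 12 high, origin under its centre
- hex_key: bystander: hex key, 33 x 93 x 6, origin under its centre
- thread_lock: bystander: small bottle, 36 across, 104 high, origin under its centre
Mind the look-alikes: they are no part of the job. Of the things shaped like the reader, the grey one is meant.

How it is judged (in metres and radians):
On the way:
1. the plate is lifted clear of the tray, held by the fingers (height (world z) of plate above 0.03 m and contact force between plate and the fingers above 1 N and contact force between plate and tray below 0.1 N), for 0.2 s.
At the end, for the whole second after the job is handed in: plate gripped, at rest, clear of the reader; code point within 10 mm of the read spot along each reader axis, plain end outside, within 0.2 rad of the reader's direction and 0.15 rad of level, code up; other plates moved under 20 mm, bystanders under 30 mm (x of code in the frame of read_spot between -0.01 and 0.01 m and y of code in the frame of read_spot between -0.01 and 0.01 m and z of code in the frame of read_spot between -0.01 and 0.01 m and x of plain_end in the frame of read_spot below -0.05 m and angle between the x axis of plate and the x axis of reader, either way round below 0.2 rad and angle between plate's own z axis and vertical below 0.15 rad and contact force between plate and the fingers above 1 N and contact force between plate and reader below 0.1 N and linear speed of plate below 0.02 m/s and angular speed of plate below 0.2 rad/s and distance of each of spare_1, spare_2 from where it was at the start of the episode below 0.02 m and distance of each of grease_tin, disc, hex_key, thread_lock from where it was at the start of the episode below 0.03 m); the arm keeps its last pose, push and grip.
It fails at once if the reader is bumped (more than 4 N) (contact force between reader and anything else above 4 N).
It fails at once if a plate that lies code side down is taken out of its pocket (height (world z) of any of spare_1, spare_2 above 0.03 m).
It fails at once if a bystander is moved by more than 30 mm (distance of any of grease_tin, disc, hex_key, thread_lock from where it was at the start of the episode above 0.03 m).
It also fails if it takes over 42 s, if anything falls off the work surface, if the arm or the gripper's body presses on something with over 40 N, if the wrist force passes 120 N, or if a joint passes its speed limit or range.

ROBOT

A 7-joint arm with a two-finger parallel gripper is mounted at the origin on a cart in front of the work surface, level with it; the furniture and walls round the work are solid. World frame = base frame: x ahead of the robot, y to its left, z up, the work surface at z = 0. Lengths are in mm, angles in rad, forces in N, time in s.
With the tool pointing down it reaches from about 400 to 875 mm from the base axis. Payload 4.4 kg.
Tool frame: the origin (TCP) lies between the finger pads; the fingertips stand 22 mm ahead of it and the grasp point (between the pads) lies 3 mm ahead of it; z points along the fingers, y is the line along which they close (so a half turn about z gives the same grasp; the last joint's range is limited). The gripper opens to 85 mm and grips with 20 to 120 N. Pads are 22 mm wide; open, the fingers measure 114 mm over their backs; the gripper's body (76 mm by 85 mm) begins 54 mm behind the grasp point. The pads swing forward as they close: fully open they stand 13 mm farther back than shut.
Start: joints at [1.206, 0.628, 0.038, 1.517, -0.027, 0.996, -0.02], TCP at [191.37, -621.205, 253.313] pointing down, gripper open.
Joint ranges: [-3.06, 3.06], [-0.37, 2.12], [-1.25, 1.32], [0.18, 2.47], [-1.1, 4.24], [0.23, 1.98], [-2.94, 2.94]. Speed limits (rad/s): [2.57, 2.57, 3.14, 3.14, 3.14, 3.14, 3.14].

INTERFACE

Orientations are given as [roll, pitch, yaw] about the fixed x, y, z axes, in that order (R = Rz(yaw) Ry(pitch) Rx(roll)).
In Python, from cell import ctrl gives the robot as it stands.
- The arm moves only by the tool step_arm, never from a script. Its argument "plan" is a list of rows, each an object of numbers: "dx", "dy", "dz": the shift along the tool's x, y, z scaled (see below); "ax", "ay", "az": the turn, a rotation vector about the tool's x, y, z scaled (see below); "gripper": the opening, from 0 (shut) to 1 (fully open). A call has 1 to 20 rows; each row shifts and turns the commanded pose from where the row before left it, along the tool's axes as they then stand; what a row does not reach is not made up. The controller multiplies each number of a shift by 0.3 m and each number of a turn by 90 degrees. A row lasts 1/8 s, in which the tool goes at most 62.5 mm and 10.7 degrees, less where a joint would pass 70% of its speed; a pose out of reach is approached as far as the arm can. A call with a number of a shift or a turn outside -1 to 1 is refused whole. A call with a gripper value outside its range is refused whole. The fingers move at their own pace and stop on an object; the grip force is fixed at half the most. Time passes only in rows, so rows that do not move let the fingers close. It gives the time, the measured TCP pose, the force, the opening and the grip force at its end, in the units of the state.
- ctrl.read_state(): the state, without advancing time (a new reading comes with each control period).
- ctrl.get_image(name): name is "side" or "top" or "wrist"; returns a dict with "color" (420x560x3 uint8, red, green, blue), "range_z" (420x560 float32, mm along the optical axis (not along the pixel's ray), 0 where there is no reading), "fx", "fy", "cx", "cy" (pixels), "T" (4x4, takes a point from camera to world coordinates); the wrist camera has in their place "T_tool_cam" (4x4, takes a point from camera to tool coordinates, whose origin is the TCP and whose axes are the flange's). Camera axes: x right, y down, z forward; pixel columns grow to the right and rows downward; lengths in mm; the calibration is good to about 2 mm. A picture is of the moment at which its call begins: read the wrist's pose just before it.
- ctrl.finish_job(): hands the job in; it is judged then, once.
The state is a dict: "clock": time; "qpos": joint angles; "qd": joint speeds; "tau": joint torques, N m; "eef_pos": TCP position; "tool_rot": TCP orientation; "force": force on the tool from outside, world axes, zero at the start; "torque": the same for the moment, N m; "width": finger opening in mm; "gripper_force": force on a finger pad.
Only numpy, scipy, OpenCV 4.12 (cv2) and the standard library are available. Lean on these libraries where they do the work, as an engineer would, in place of code of your own. Each camera call takes 0.05 s, during which the arm holds its last target. There are 200 camera calls.

## Working session

There is one attempt and no reset: what is moved stays moved. The work goes in short steps, Python scripts to look and compute and a tool call to move; the robot and the scene stay as the last step left them, time stands still between calls to the robot, and variables do not carry over. Pictures are saved under pics/ and viewed, at most 13 in all, crops included, and the job is handed in when it is done.

Besides the shell and the picture viewer there is one more tool, called after ">>>" as name(argument=value, ...), one argument or row to a line, values as JSON. step_arm: Moves the arm, as the interface text tells. Shifts and turns lie within -1 to 1; 1 stands for 0.3 m of shift or 90 degrees of turn. Its arguments: {"type":"object","properties":{"plan":{"type":"array"}},"required":["plan"]}

```bash
mkdir -p pics; cat > h.py <<'E'
import numpy as np, cv2, pickle
from cell import ctrl
def grab(name):
    s=ctrl.read_state(); im=ctrl.get_image(name)
    if 'T' not in im:
        from scipy.spatial.transform import Rotation as R
        T=np.eye(4); T[:3,:3]=R.from_euler('xyz',s['tool_rot']).as_matrix(); T[:3,3]=s['eef_pos']
        im['T']=T@np.array(im['T_tool_cam'])
    return im
def save(im,fn): cv2.imwrite('pics/'+fn,im['color'][:,:,::-1])
def ray(im,u,v,z):
    T=np.array(im['T']); d=T[:3,:3]@np.array([(u-im['cx'])/im['fx'],(v-im['cy'])/im['fy'],1]); o=T[:3,3]
    return o+d*(z-o[2])/d[2]
def pt(im,u,v):
    d=im['range_z'][int(v),int(u)]; T=np.array(im['T'])
    return T[:3,:3]@(np.array([(u-im['cx'])/im['fx'],(v-im['cy'])/im['fy'],1])*d)+T[:3,3]
def cloud(im):
    v,u=np.mgrid[:420,:560]; d=im['range_z']; T=np.array(im['T'])
    P=np.stack([(u-im['cx'])/im['fx']*d,(v-im['cy'])/im['fy']*d,d],-1)
    return P@T[:3,:3].T+T[:3,3]
E
python3 - <<'E'
from h import *
for n in ['top','side']:
    im=grab(n); save(im,n+'0.png'); pickle.dump(im,open(n+'0.pkl','wb')); print(n,im['T'],im['fx'],im['cx'],im['cy'])
s=ctrl.read_state();print(s)
E
```

```text
top [[ 2.50229251e-02 -9.93061942e-01  1.14899232e-01  3.59294350e+02]
 [-9.99604893e-01 -2.63270129e-02 -9.84615972e-03  1.16794383e+01]
 [ 1.28028000e-02 -1.14607454e-01 -9.93328354e-01  1.38184295e+03]
 [ 0.00000000e+00  0.00000000e+00  0.00000000e+00  1.00000000e+00]] 433.42275998536246 275.81247447104926 207.26965931912358
side [[-9.46035130e-01 -1.96600678e-01  2.57615422e-01  2.10533780e+02]
 [-3.23817648e-01  5.42500302e-01 -7.75135829e-01  9.08151075e+02]
 [ 1.26357858e-02 -8.16726145e-01 -5.76887113e-01  7.44949311e+02]
 [ 0.00000000e+00  0.00000000e+00  0.00000000e+00  1.00000000e+00]] 395.64303204829014 278.927591348004 209.19859483596613
{'clock': 0.1, 'qpos': array([ 1.20619784,  0.62925469,  0.03845075,  1.51826465, -0.02698986,
        0.99629531, -0.02000282]), 'qd': array([-3.43038461e-04, -3.12388914e-03,  1.30450029e-03, -4.71635696e-04,
        1.08275209e-03, -3.51674721e-06,  5.61949190e-04]), 'tau': array([ 2.25057942e-03, -5.64537299e+01,  1.22991163e+00, -1.93975639e+01,
        1.12529975e-02,  5.39485918e-03, -2.98774125e-05]), 'eef_pos': array([ 191.21272551, -620.69537911,  252.48151253]), 'tool_rot': array([-3.13988905e+00,  2.91680323e-05,  2.98796447e-01]), 'force': array([-0.20881138,  0.08969436, -0.25202689]), 'torque': array([ 0.04605616, -0.0351047 , -0.01162646]), 'gripper_force': 0.0, 'width': 85.04472928277723}
```

View pics/top0.png

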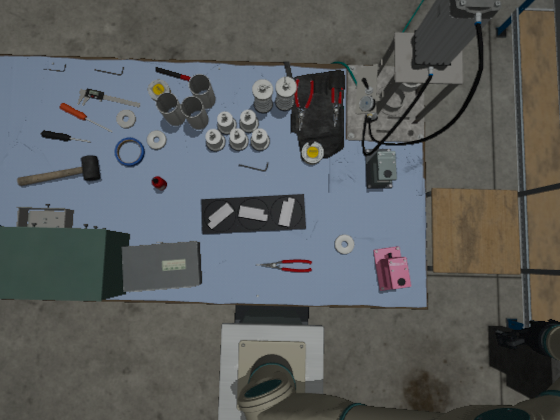

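View pics/side0.png

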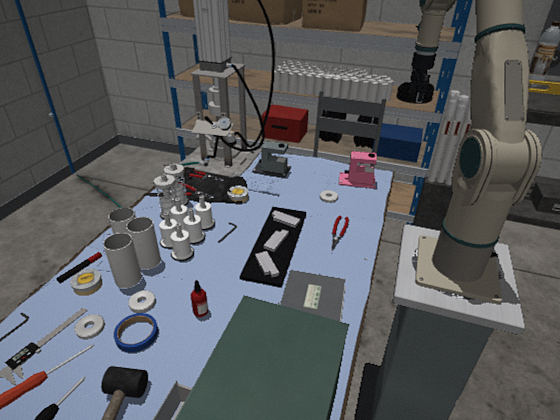

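The top view shows the tray at (253,213) with three plates. The grey reader is at (382,168), the pink look-alike at (393,270), and a press stands beyond the reader at (390,100). I'll enlarge the tray and the reader.

```bash
python3 - <<'E'
from h import *
im=pickle.load(open('top0.pkl','rb'));c=im['color'][:,:,::-1]
a=cv2.resize(c[185:240,195:310],None,fx=5,fy=5,interpolation=cv2.INTER_CUBIC)
b=cv2.resize(c[140:200,345:430],None,fx=5,fy=5,interpolation=cv2.INTER_CUBIC)
o=np.zeros((580,580,3),np.uint8);o[:275,:575]=a;o[278:578,:425]=b
cv2.imwrite('pics/crop.png',o)
P=cloud(im)
for u,v in [(220,215),(253,213),(287,212),(382,168),(388,160),(380,184),(344,243),(360,200)]: print(u,v,P[v,u].round(),ray(im,u,v,18).round())
# plates
hsv=cv2.cvtColor(c,cv2.COLOR_BGR2GRAY);m=np.zeros_like(hsv);m[195:235,200:306]=(hsv[195:235,200:306]>110)*255
for k in cv2.findContours(m,0,1)[0]:
    if cv2.contourArea(k)>100: 
        r=cv2.minAreaRect(k);q=[ray(im,x,y,18) for x,y in cv2.boxPoints(r)];print(r,ray(im,*r[0],18).round(),[np.linalg.norm(q[i]-q[i-1]).round() for i in (0,1)])
E
```

```text
220 215 [488. 173.  20.] [488. 174.  18.]
253 213 [497.  70.  14.] [497.  70.  18.]
287 212 [503. -38.  19.] [503. -38.  18.]
382 168 [ 634. -317.  107.] [ 653. -340.   18.]
388 160 [ 658. -334.  110.] [ 680. -359.   18.]
380 184 [ 599. -331.   28.] [ 601. -333.   18.]
344 243 [ 410. -222.    2.] [ 410. -219.   18.]
360 200 [ 550. -273.    1.] [ 547. -269.   18.]
((262.5, 232.0), (4.0, 85.0), 90.0) [438.  38.  18.] [np.float64(13.0), np.float64(267.0)]
((252.9864959716797, 213.08108520507812), (28.276626586914062, 10.357135772705078), 9.462322235107422) [497.  70.  18.] [np.float64(89.0), np.float64(33.0)]
((218.8364715576172, 215.4141082763672), (10.33201789855957, 28.61920166015625), 50.90614318847656) [486. 177.  18.] [np.float64(33.0), np.float64(90.0)]
((286.05853271484375, 211.22682189941406), (10.68598461151123, 27.937211990356445), 12.094757080078125) [505. -35.  18.] [np.float64(34.0), np.float64(89.0)]
```

View pics/crop.png

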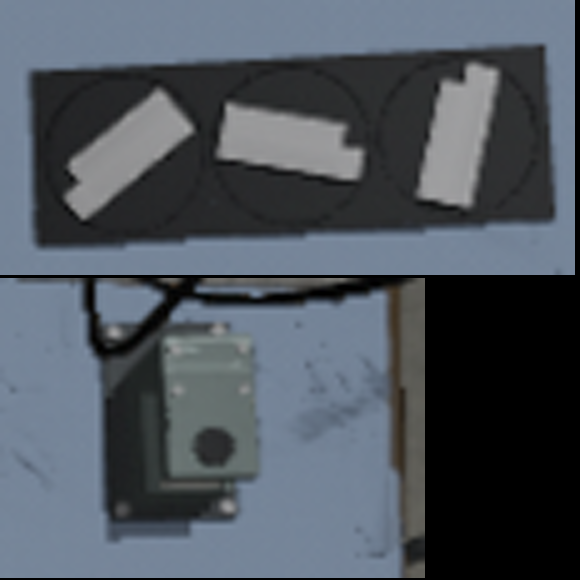

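Seen from above and looking along each notched end, the left plate (centre about px 219,215) has its notch on the right, so it is the code-up one. The middle and right plates have theirs on the left. The reader's boss is at about px (388,174) and its mouth opens toward −x (image down). Next I move over the tray.

>>> step_arm(
  plan=[
    {"dx":0.16,"dy":-0.112,"dz":-0.03,"gripper":1},
    {"dx":0.16,"dy":-0.112,"dz":-0.03,"gripper":1},
    {"dx":0.16,"dy":-0.112,"dz":-0.03,"gripper":1},
    {"dx":0.16,"dy":-0.112,"dz":-0.03,"gripper":1},
    {"dx":0.16,"dy":-0.112,"dz":-0.03,"gripper":1},
    {"dx":0.16,"dy":-0.112,"dz":-0.03,"gripper":1},
    {"dx":0.16,"dy":-0.112,"dz":-0.03,"gripper":1},
    {"dx":0.16,"dy":-0.112,"dz":-0.03,"gripper":1},
    {"dx":0.057,"dy":-0.186,"gripper":1},
    {"dx":0.057,"dy":-0.186,"gripper":1},
    {"dx":0.057,"dy":-0.186,"gripper":1},
    {"dx":0.057,"dy":-0.186,"gripper":1},
    {"dx":0.057,"dy":-0.186,"gripper":1},
    {"dx":0.057,"dy":-0.186,"gripper":1},
    {"gripper":1},
    {"gripper":1},
  ],
)

```text
invalid input
```

```bash
python3 - <<'E'
from h import *
im=grab('wrist');save(im,'w1.png');pickle.dump(im,open('w1.pkl','wb'))
print(im['T_tool_cam'],im['fx']);s=ctrl.read_state();print(s['eef_pos'],s['tool_rot'],s['qpos'])
t=pickle.load(open('top0.pkl','rb'));P=cloud(t)
print('boss',[P[v,u].round() for u,v in [(387,174),(388,173),(384,160)]],ray(t,387.6,173.8,112))
E
```

```text
[[-4.46388113e-04 -9.45270592e-01 -3.26287155e-01  8.35758047e+01]
 [ 9.99999750e-01 -2.43097604e-04 -6.63817075e-04 -1.20387320e+00]
 [ 5.48167134e-04 -3.26287370e-01  9.45270465e-01 -1.20342965e+02]
 [ 0.00000000e+00  0.00000000e+00  0.00000000e+00  1.00000000e+00]] 312.92018854544386
[ 191.23794346 -620.75907379  252.57963239] [-3.14008967e+00  1.63599529e-05  2.98806620e-01] [ 1.20619035  0.62916276  0.03846116  1.51814475 -0.02700049  0.99630645
 -0.01998863]
boss [array([ 614., -329.,  117.]), array([ 618., -333.,  113.]), array([ 658., -322.,  108.])] [ 615.59748622 -332.09921603  112.        ]
```

View pics/w1.png

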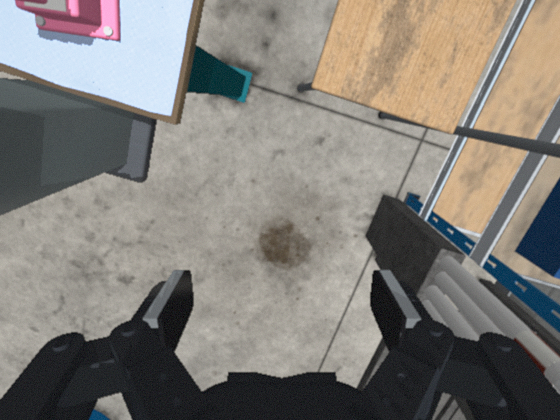

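The call was refused and the arm hasn't moved: the wrist picture still shows floor, with the pink foot at the upper left (80,20). I'll fill in every field and retry.

>>> step_arm(
  plan=[
    {"dx":0.16,"dy":-0.112,"dz":-0.03,"ax":0,"ay":0,"az":0,"gripper":1},
    {"dx":0.16,"dy":-0.112,"dz":-0.03,"ax":0,"ay":0,"az":0,"gripper":1},
    {"dx":0.16,"dy":-0.112,"dz":-0.03,"ax":0,"ay":0,"az":0,"gripper":1},
    {"dx":0.16,"dy":-0.112,"dz":-0.03,"ax":0,"ay":0,"az":0,"gripper":1},
    {"dx":0.16,"dy":-0.112,"dz":-0.03,"ax":0,"ay":0,"az":0,"gripper":1},
    {"dx":0.16,"dy":-0.112,"dz":-0.03,"ax":0,"ay":0,"az":0,"gripper":1},
    {"dx":0.16,"dy":-0.112,"dz":-0.03,"ax":0,"ay":0,"az":0,"gripper":1},
    {"dx":0.16,"dy":-0.112,"dz":-0.03,"ax":0,"ay":0,"az":0,"gripper":1},
  ],
)

```text
clock: 1.15
eef_pos: [480.1, -249.7, 325.6]
tool_rot: [3.141, 0.0, 0.299]
force: [0.8, 0.1, 0.5]
width: 85.6
gripper_force: 0.0
```

```bash
python3 - <<'E'
from h import *
im=grab('wrist');save(im,'w2.png');pickle.dump(im,open('w2.pkl','wb'))
E
```

```text
(no output)
```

View pics/w2.png

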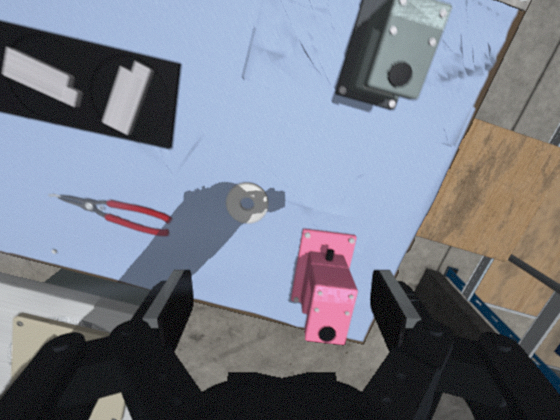

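>>> step_arm(
  plan=[
    {"dx":0.057,"dy":-0.186,"dz":0,"ax":0,"ay":0,"az":0,"gripper":1},
    {"dx":0.057,"dy":-0.186,"dz":0,"ax":0,"ay":0,"az":0,"gripper":1},
    {"dx":0.057,"dy":-0.186,"dz":0,"ax":0,"ay":0,"az":0,"gripper":1},
    {"dx":0.057,"dy":-0.186,"dz":0,"ax":0,"ay":0,"az":0,"gripper":1},
    {"dx":0.057,"dy":-0.186,"dz":0,"ax":0,"ay":0,"az":0,"gripper":1},
    {"dx":0.057,"dy":-0.186,"dz":0,"ax":0,"ay":0,"az":0,"gripper":1},
    {"dx":0,"dy":0,"dz":0,"ax":0,"ay":0,"az":-0.11,"gripper":1},
    {"dx":0,"dy":0,"dz":0,"ax":0,"ay":0,"az":-0.11,"gripper":1},
    {"dx":0,"dy":0,"dz":0,"ax":0,"ay":0,"az":-0.11,"gripper":1},
    {"dx":0,"dy":0,"dz":0,"ax":0,"ay":0,"az":-0.11,"gripper":1},
    {"dx":0,"dy":0,"dz":0,"ax":0,"ay":0,"az":-0.11,"gripper":1},
    {"dx":0,"dy":0,"dz":0,"ax":0,"ay":0,"az":-0.11,"gripper":1},
    {"dx":0,"dy":0,"dz":0,"ax":0,"ay":0,"az":-0.11,"gripper":1},
    {"dx":0,"dy":0,"dz":0,"ax":0,"ay":0,"az":-0.11,"gripper":1},
    {"dx":0,"dy":0,"dz":0,"ax":0,"ay":0,"az":-0.11,"gripper":1},
    {"dx":0,"dy":0,"dz":0,"ax":0,"ay":0,"az":-0.11,"gripper":1},
    {"dx":0,"dy":0,"dz":0,"ax":0,"ay":0,"az":-0.11,"gripper":1},
  ],
)

```text
clock: 3.32
eef_pos: [478.6, 98.5, 325.1]
tool_rot: [-3.141, -0.0, 2.205]
force: [0.4, -0.3, -0.0]
width: 85.7
gripper_force: 0.0
```

```bash
python3 - <<'E'
from h import *
im=grab('wrist');save(im,'w3.png');pickle.dump(im,open('w3.pkl','wb'))
E
```

```text
(no output)
```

View pics/w3.png

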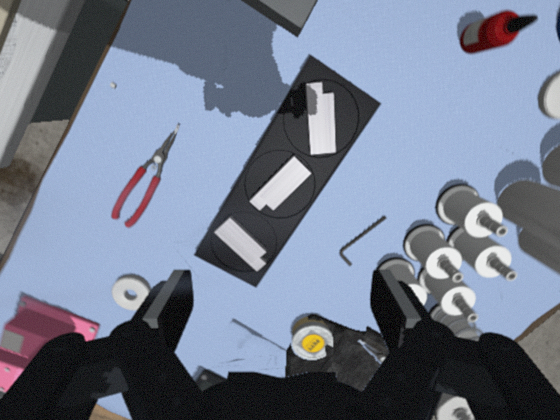

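w2 shows the grey reader with its boss at (400,73) and foot front corners at (342,92) and (392,104). w3 shows the target plate at (322,118), notched end up and notch upper right, so code side up is confirmed.

```bash
cat >> h.py <<'E'
def tri(obs):
    A=np.zeros((3,3));b=np.zeros(3);L=[]
    for im,u,v in obs:
        T=np.array(im['T']);d=T[:3,:3]@np.array([(u-im['cx'])/im['fx'],(v-im['cy'])/im['fy'],1]);d/=np.linalg.norm(d)
        M=np.eye(3)-np.outer(d,d);A+=M;b+=M@T[:3,3];L.append((M,T[:3,3]))
    x=np.linalg.solve(A,b);return x,[np.linalg.norm(M@(x-o)).round(1) for M,o in L]
def blob(im,box,f):
    x0,y0,x1,y1=box;m=np.zeros((420,560),np.uint8);s=im['color'][y0:y1,x0:x1].astype(int)
    m[y0:y1,x0:x1]=f(s)*255
    return max(cv2.findContours(m,0,1)[0],key=cv2.contourArea)
def plate(im,box,thr,z):
    k=blob(im,box,lambda s:s.min(-1)>thr)[:,0,:]
    w=np.float32([ray(im,u,v,z)[:2] for u,v in k])
    return cv2.minAreaRect(k.astype(np.float32)),cv2.minAreaRect(w),k,w
E
python3 - <<'E'
from h import *
t,w2,w3=[pickle.load(open(n+'.pkl','rb')) for n in ('top0','w2','w3')]
a=plate(t,(203,198,238,233),110,21);b=plate(w3,(295,70,345,165),120,21)
print('plate top',a[0],a[1]);print('plate w3',b[0],b[1])
print(tri([(t,*a[0][0]),(w3,*b[0][0])]), 'depth',np.median(cloud(w3)[b[2][:,1]//1,b[2][:,0]],0))
print('tray', cloud(w3)[190,318],cloud(w3)[120,318],cloud(w3)[105,345])
f=lambda s:(s.max(-1)<75)
k1=blob(t,(382,167,394,180),f);k2=blob(w2,(384,58,416,90),f)
e1,e2=cv2.fitEllipse(k1),cv2.fitEllipse(k2);print(e1,e2,'boss',tri([(t,*e1[0]),(w2,*e2[0])]))
for z in(112,117):print(ray(t,*e1[0],z),ray(w2,*e2[0],z))
# head top: edges via points at head height
P=cloud(w2);m=((P[...,2]>100)&(P[...,2]<125)&(w2['range_z']>0)).astype(np.uint8);m[:,:330]=0;m[130:]=0
q=P[m>0][:,:2].astype(np.float32);print('head',len(q),cv2.minAreaRect(q),np.median(P[m>0][:,2]))
P=cloud(t);m=((P[...,2]>98)&(P[...,2]<125)&(t['range_z']>0)).astype(np.uint8);m[:140]=0;m[195:]=0;m[:,:350]=0;m[:,430:]=0
q=P[m>0][:,:2].astype(np.float32);print('head t',len(q),cv2.minAreaRect(q),np.median(P[m>0][:,2]))
fc=[ray(w2,342,91,10),ray(w2,392,104,10)];print('foot corners',fc)
E
```

```text
plate top ((218.8364715576172, 215.4141082763672), (10.33201789855957, 28.61920166015625), 50.90614318847656) ((486.26812744140625, 176.80958557128906), (32.86378479003906, 89.62228393554688), 41.030330657958984)
plate w3 ((320.9912109375, 117.78034973144531), (71.90250396728516, 26.458843231201172), 87.70938873291016) ((483.4225769042969, 178.61390686035156), (34.813026428222656, 90.44536590576172), 41.825538635253906)
(array([488.73609114, 181.16156636, -17.45025103]), [np.float64(1.1), np.float64(1.1)]) depth [481.01377342 182.04953707  20.37836199]
tray [543.40168914  99.0033587   10.38588011] [481.47156973 175.16819309  20.04533789] [499.74589949 211.59014626   9.07970537]
((387.3468933105469, 173.38580322265625), (7.225686550140381, 7.341164588928223), 40.33079528808594) ((399.25262451171875, 74.25127410888672), (19.647918701171875, 25.086870193481445), 48.600669860839844) boss (array([ 623.42554016, -340.64410928,   73.93646883]), [np.float64(1.4), np.float64(1.4)])
[ 616.83357476 -331.34685068  112.        ] [ 615.89564806 -327.79623497  112.        ]
[ 615.8195154  -329.99618646  117.        ] [ 615.05267347 -326.24032412  117.        ]
head 5620 ((641.1997680664062, -328.8014221191406), (88.1374740600586, 56.81110382080078), 2.7890994548797607) 107.7466190718537
head t 599 ((666.3433837890625, -316.64404296875), (153.77317810058594, 84.50861358642578), 28.196258544921875) 108.7388933584266
foot corners [array([ 592.56853643, -296.37919906,   10.        ]), array([ 596.89      , -365.29997078,   10.        ])]
```

>>> step_arm(
  plan=[
    {"dx":0.036,"dy":0.061,"dz":0.139,"ax":0,"ay":0,"az":0,"gripper":1},
    {"dx":0.036,"dy":0.061,"dz":0.139,"ax":0,"ay":0,"az":0,"gripper":1},
    {"dx":0.036,"dy":0.061,"dz":0.139,"ax":0,"ay":0,"az":0,"gripper":1},
    {"dx":0,"dy":0,"dz":0,"ax":0,"ay":0,"az":-0.06,"gripper":1},
    {"dx":0,"dy":0,"dz":0,"ax":0,"ay":0,"az":0,"gripper":0.6},
    {"dx":0,"dy":0,"dz":0,"ax":0,"ay":0,"az":0,"gripper":0.6},
  ],
)

```text
clock: 4.12
eef_pos: [504.4, 157.0, 200.6]
tool_rot: [3.141, 0.001, 2.291]
force: [0.5, 0.6, 0.2]
width: 52.0
gripper_force: 0.0
```

```bash
python3 - <<'E'
from h import *
im=grab('wrist');save(im,'w4.png');pickle.dump(im,open('w4.pkl','wb'))
s=ctrl.read_state();print(s['eef_pos'],s['tool_rot'],s['width'],s['qpos'][6])
E
```

```text
[504.4466282  157.00037697 200.7782811 ] [3.14075399e+00 7.70612447e-04 2.29097160e+00] 50.92843939073839 -0.021905798908140917
```

View pics/w4.png

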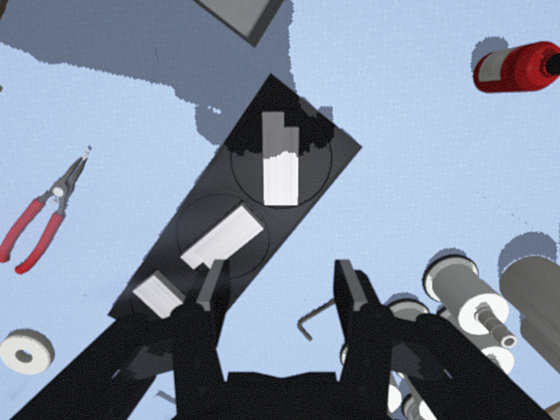

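w4 shows the plate spanning columns 262–298 and rows 112–206, with its notched end up and partly shadowed. The plain end is at row 206 and the fingers straddle column 282.

```bash
python3 - <<'E'
from h import *
w3,w4=[pickle.load(open(n+'.pkl','rb')) for n in ('w3','w4')]
print(w4['color'][[130,180,130],[270,280,320]])
k=blob(w4,(252,100,308,215),lambda s:s.min(-1)>75)[:,0,:]
for z in (20,21):
    print(z,cv2.minAreaRect(np.float32([ray(w4,u,v,z)[:2] for u,v in k])))
ic=cv2.minAreaRect(k.astype(np.float32));print(ic)
b=plate(w3,(295,70,345,165),75,21);print(b[0],b[1])
print('tri',tri([(w3,*b[0][0]),(w4,*ic[0])]))
P=cloud(w4);print('depth z',[P[v,u].round(1) for u,v in [(280,130),(280,180),(270,190),(245,160)]])
E
```

```text
[[119 121 125]
 [240 240 243]
 [ 25  30  26]]
20 ((484.03533935546875, 178.2071075439453), (35.47534942626953, 90.74746704101562), 41.92763900756836)
21 ((483.91485595703125, 178.35040283203125), (35.357460021972656, 90.44586944580078), 41.927650451660156)
((279.9999694824219, 158.5), (35.99999237060547, 92.99998474121094), 0.0)
((321.03289794921875, 117.790283203125), (73.51953887939453, 27.89246368408203), 87.61405944824219) ((483.82110595703125, 178.58758544921875), (36.23064041137695, 92.21719360351562), 41.79496765136719)
tri (array([482.95293275, 179.75440757,  18.73278426]), [np.float64(0.1), np.float64(0.1)])
depth z [array([464.9, 200.2,  21.2]), array([496.6, 164. ,  20.7]), array([495.8, 149.8,  20.7]), array([458.6, 154.1,   8.5])]
```

```bash
python3 - <<'E'
from h import *
w4=pickle.load(open('w4.pkl','rb'));w2=pickle.load(open('w2.pkl','rb'))
for w,zz in((w4,200.8),(w2,325.6)):
    P=cloud(w);m=(w['range_z']>0)&(w['range_z']<300)&(P[...,2]>zz-60)
    for s in (slice(0,280),slice(280,560)):
        z=P[:,s,2][m[:,s]];print('lowest finger z rel TCP',np.percentile(z,[0,.5,2,5]).round(1)-zz,len(z))
E
```

```text
lowest finger z rel TCP [-19.4 -13.2  -6.2   5.1] 19575
lowest finger z rel TCP [-19.5 -12.9  -6.    5.5] 19747
lowest finger z rel TCP [-9.6 -5.1  0.5  9.3] 20122
lowest finger z rel TCP [-9.7 -5.4  0.6  9.4] 20195
```

>>> step_arm(
  plan=[
    {"dx":0.001,"dy":-0.003,"dz":0.15,"ax":0,"ay":0,"az":-0.007,"gripper":0.6},
    {"dx":0,"dy":0,"dz":0.15,"ax":0,"ay":0,"az":0,"gripper":0.6},
    {"dx":0,"dy":0,"dz":0.15,"ax":0,"ay":0,"az":0,"gripper":0.6},
    {"dx":0,"dy":0,"dz":0.06,"ax":0,"ay":0,"az":0,"gripper":0.6},
    {"dx":0,"dy":0,"dz":0.05,"ax":0,"ay":0,"az":0,"gripper":0.6},
    {"dx":0,"dy":0,"dz":0,"ax":0,"ay":0,"az":0,"gripper":0.6},
    {"dx":0,"dy":0,"dz":0,"ax":0,"ay":0,"az":0,"gripper":0.6},
  ],
)

```text
clock: 5.05
eef_pos: [504.0, 157.2, 33.1]
tool_rot: [3.14, 0.001, 2.304]
force: [0.2, 0.7, -0.1]
width: 51.2
gripper_force: 0.0
```

>>> step_arm(
  plan=[
    {"dx":0,"dy":0,"dz":0,"ax":0,"ay":0,"az":0,"gripper":0},
    {"dx":0,"dy":0,"dz":0,"ax":0,"ay":0,"az":0,"gripper":0},
    {"dx":0,"dy":0,"dz":0,"ax":0,"ay":0,"az":0,"gripper":0},
    {"dx":0,"dy":0,"dz":0,"ax":0,"ay":0,"az":0,"gripper":0},
    {"dx":0,"dy":0,"dz":0,"ax":0,"ay":0,"az":0,"gripper":0},
  ],
)

```text
clock: 5.68
eef_pos: [503.9, 157.1, 33.5]
tool_rot: [3.14, 0.001, 2.304]
force: [-0.4, -0.4, 5.5]
width: 32.3
gripper_force: 59.8
```

>>> step_arm(
  plan=[
    {"dx":0,"dy":0,"dz":-0.03,"ax":0,"ay":0,"az":0,"gripper":0},
    {"dx":0,"dy":0,"dz":-0.05,"ax":0,"ay":0,"az":0,"gripper":0},
    {"dx":0,"dy":0,"dz":-0.08,"ax":0,"ay":0,"az":0,"gripper":0},
    {"dx":0,"dy":0,"dz":-0.1,"ax":0,"ay":0,"az":0,"gripper":0},
    {"dx":0,"dy":0,"dz":-0.1,"ax":0,"ay":0,"az":0,"gripper":0},
    {"dx":0,"dy":0,"dz":-0.1,"ax":0,"ay":0,"az":0,"gripper":0},
    {"dx":0,"dy":0,"dz":-0.1,"ax":0,"ay":0,"az":0,"gripper":0},
    {"dx":0,"dy":0,"dz":0,"ax":0,"ay":0,"az":0,"gripper":0},
    {"dx":0,"dy":0,"dz":0,"ax":0,"ay":0,"az":0,"gripper":0},
  ],
)

```text
clock: 6.8
eef_pos: [502.7, 156.5, 200.1]
tool_rot: [-3.141, 0.0, 2.304]
force: [0.1, 0.0, -1.4]
width: 31.9
gripper_force: 59.8
```

```bash
python3 - <<'E'
from h import *
im=grab('wrist');save(im,'w5.png');pickle.dump(im,open('w5.pkl','wb'))
s=ctrl.read_state();print(s['eef_pos'],s['tool_rot'],s['width'],s['force'],s['gripper_force'])
P=cloud(im);Z=s['eef_pos'][2]
for v in range(150,300,15): print(v,(P[v,[265,275,285,295],2]-Z).round(1),im['color'][v,275])
E
```

```text
[502.50503915 156.46360664 199.61128392] [-3.13997623e+00 -3.51933065e-04  2.30462529e+00] 32.01434492694783 [ 0.35183971  0.50400683 -2.61079134] 59.830055236816406
150 [ -13.3  -11.   -12.9 -190.6] [126 123 128]
165 [-12.9 -12.6 -13.3 -12.8] [123 123 126]
180 [-11.6 -11.8 -11.7 -11.5] [125 123 128]
195 [-11.7 -12.  -12.3 -11.1] [121 122 125]
210 [-13.  -12.4 -13.4 -11.9] [122 125 127]
225 [-12.6 -12.4 -11.5 -13.8] [127 128 129]
240 [-11.5 -12.4 -12.7 -12.8] [125 124 127]
255 [-12.8 -11.4 -12.5 -12.3] [123 125 127]
270 [-12.1 -13.5 -11.5 -12.5] [129 130 132]
285 [-11.9 -12.5 -12.3 -12.2] [126 128 129]
```

View pics/w5.png

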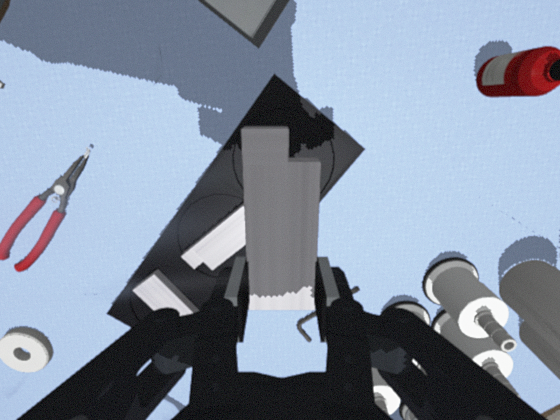

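The plate is held level, its top about 12.4 mm below the TCP, with the notched end at row 127 and the sides at columns 243 and 320. Next I measure it in the tool frame and work out the moves.

```bash
python3 - <<'E'
from h import *
w=pickle.load(open('w5.pkl','rb'));g=w['color'].astype(int);P=cloud(w)
from scipy.spatial.transform import Rotation as R
T=np.array(w['T_tool_cam'])
def tool(u,v,zt=12.4):
    d=T[:3,:3]@np.array([(u-w['cx'])/w['fx'],(v-w['cy'])/w['fy'],1]);return T[:3,3]+d*(zt-T[2,3])/d[2]
m=(P[...,2]>199.6-22)&(P[...,2]<199.6-6)
for v in (140,150,170,190,210,230,250):
    c=np.where(m[v,200:360])[0]+200;print(v,c.min(),c.max(),tool(c.min(),v).round(1)[:2],tool(c.max()+1,v).round(1)[:2])
for u in (255,265,275,300,310):
    r=np.where(m[100:330,u])[0]+100;print(u,r.min(),r.max(),tool(u,r.min()).round(1)[:2],tool(u,r.max()+1).round(1)[:2])
E
```

```text
140 242 288 [ 69.6 -16.5] [69.6  3.1]
150 242 288 [ 65.4 -16.7] [65.4  3.2]
170 243 320 [ 56.8 -16.6] [56.8 17. ]
190 244 319 [ 47.9 -16.5] [47.9 16.9]
210 244 318 [ 38.6 -16.9] [38.5 16.9]
230 245 317 [ 28.8 -16.8] [28.8 16.8]
250 246 317 [ 18.6 -16.7] [18.6 17.2]
255 127 309 [ 74.9 -10.9] [-15.1 -13.4]
265 127 309 [74.9 -6.8] [-15.1  -8.4]
275 127 309 [74.9 -2.7] [-15.1  -3.3]
300 158 309 [62.   7.9] [-15.1   9.3]
310 158 309 [62.  12.1] [-15.1  14.4]
```

>>> step_arm(
  plan=[
    {"dx":0,"dy":0,"dz":0,"ax":0,"ay":0,"az":0.06,"gripper":0},
    {"dx":0,"dy":0,"dz":0,"ax":0,"ay":0,"az":0.11,"gripper":0},
    {"dx":0,"dy":0,"dz":0,"ax":0,"ay":0,"az":0.11,"gripper":0},
    {"dx":0,"dy":0,"dz":0,"ax":0,"ay":0,"az":0.11,"gripper":0},
    {"dx":0,"dy":0,"dz":0,"ax":0,"ay":0,"az":0.11,"gripper":0},
    {"dx":0,"dy":0,"dz":0,"ax":0,"ay":0,"az":0.11,"gripper":0},
    {"dx":0,"dy":0,"dz":0,"ax":0,"ay":0,"az":0.11,"gripper":0},
    {"dx":0,"dy":0,"dz":0,"ax":0,"ay":0,"az":0.11,"gripper":0},
    {"dx":0,"dy":0,"dz":0,"ax":0,"ay":0,"az":0.11,"gripper":0},
    {"dx":0,"dy":0,"dz":0,"ax":0,"ay":0,"az":0.11,"gripper":0},
    {"dx":0,"dy":0,"dz":0,"ax":0,"ay":0,"az":0.11,"gripper":0},
    {"dx":0,"dy":0,"dz":0,"ax":0,"ay":0,"az":0.11,"gripper":0},
    {"dx":0,"dy":0,"dz":0,"ax":0,"ay":0,"az":0.11,"gripper":0},
    {"dx":0,"dy":0,"dz":0,"ax":0,"ay":0,"az":0.06,"gripper":0},
    {"dx":0,"dy":0,"dz":0,"ax":0,"ay":0,"az":0,"gripper":0},
  ],
)

```text
clock: 8.72
eef_pos: [502.4, 157.0, 199.1]
tool_rot: [3.14, 0.002, 0.044]
force: [-0.2, -0.7, -1.9]
width: 31.9
gripper_force: 59.8
```

>>> step_arm(
  plan=[
    {"dx":-0.007,"dy":0.09,"dz":0,"ax":0,"ay":0,"az":0,"gripper":0},
    {"dx":-0.014,"dy":0.182,"dz":0,"ax":0,"ay":0,"az":0,"gripper":0},
    {"dx":-0.014,"dy":0.182,"dz":0,"ax":0,"ay":0,"az":0,"gripper":0},
    {"dx":-0.014,"dy":0.182,"dz":0,"ax":0,"ay":0,"az":0,"gripper":0},
    {"dx":-0.014,"dy":0.182,"dz":0,"ax":0,"ay":0,"az":0,"gripper":0},
    {"dx":-0.014,"dy":0.182,"dz":0,"ax":0,"ay":0,"az":0,"gripper":0},
    {"dx":-0.014,"dy":0.182,"dz":0,"ax":0,"ay":0,"az":0,"gripper":0},
    {"dx":-0.014,"dy":0.182,"dz":0,"ax":0,"ay":0,"az":0,"gripper":0},
    {"dx":-0.014,"dy":0.182,"dz":0,"ax":0,"ay":0,"az":0,"gripper":0},
    {"dx":-0.007,"dy":0.09,"dz":0,"ax":0,"ay":0,"az":0,"gripper":0},
    {"dx":0,"dy":0,"dz":0,"ax":0,"ay":0,"az":0,"gripper":0},
    {"dx":0,"dy":0,"dz":0,"ax":0,"ay":0,"az":0,"gripper":0},
  ],
)

```text
clock: 10.22
eef_pos: [486.3, -333.6, 199.5]
tool_rot: [-3.14, 0.001, 0.045]
force: [0.8, 0.5, -1.4]
width: 32.2
gripper_force: 60.0
```

```bash
python3 - <<'E'
from h import *
im=grab('wrist');save(im,'w6.png');pickle.dump(im,open('w6.pkl','wb'))
s=ctrl.read_state();print(s['eef_pos'],s['tool_rot'],s['width'],s['force'])
E
```

```text
[ 486.56738635 -333.12177435  199.68619399] [-3.13970122e+00  7.13568542e-04  4.53079613e-02] 32.40658580928858 [-1.05419944  0.02897813 -1.17619093]
```

View pics/w6.png

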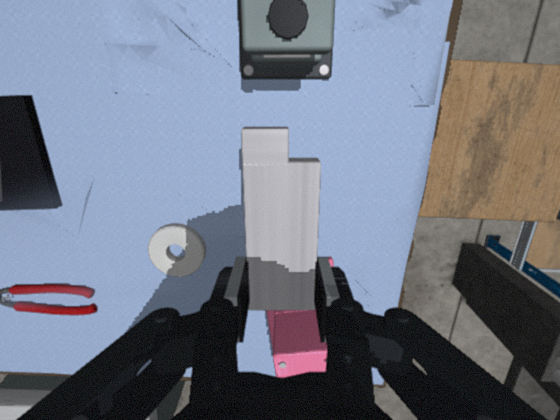

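w6 shows the reader straight ahead: boss at (288,17), head front edge at about row 52, foot front edge at about row 79. The plate is unchanged in the grip.

```bash
python3 - <<'E'
from h import *
w=pickle.load(open('w6.pkl','rb'));w2=pickle.load(open('w2.pkl','rb'))
f=lambda s:(s.max(-1)<60)
k=blob(w,(264,0,314,42),f);e=cv2.fitEllipse(k);print(e)
k2=blob(w2,(384,58,416,90),f);e2=cv2.fitEllipse(k2);print('tri',tri([(w,*e[0]),(w2,*e2[0])]))
P=cloud(w);print('boss z',P[17,288],'head',P[40,288],P[30,255])
for z in(112,116):print(z,ray(w,*e[0],z).round(1),ray(w2,*e2[0],z).round(1))
m=(P[...,2]>98)&(P[...,2]<125);m[60:]=0
q=[]
for v in range(5,48,6):
    c=np.where(m[v,200:380])[0]+200;a,b=ray(w,c.min(),v,112),ray(w,c.max()+1,v,112);q.append((a+b)/2);print(v,c.min(),c.max(),a.round(1)[:2],b.round(1)[:2],((a+b)/2).round(1)[:2])
for u in (255,288,320): r=np.where(m[:60,u])[0].max()+1;print('front',u,r,ray(w,u,r,112).round(1))
for u in(252,320):
    col=w['color'][60:95,u].sum(-1);print(col)
P2=cloud(w2);m2=(P2[...,2]>104)&(P2[...,2]<120);m2[:,:330]=0;m2[130:]=0
q2=P2[m2][:,:2].astype(np.float32);print(cv2.minAreaRect(q2))
print('mouth floor depth?',[P[v,288].round() for v in (55,60,65,70)])
E
```

```text
((289.6385192871094, 13.210123062133789), (38.41063690185547, 48.38682174682617), 9.629150390625)
tri (array([ 617.07602582, -331.31817872,  109.91602949]), [np.float64(0.1), np.float64(0.1)])
boss z [ 614.44018847 -330.43348597  112.7200522 ] head [ 603.49570462 -331.0925449   106.95928619] [ 607.61988752 -311.15763955  109.03767811]
112 [ 616.6 -331.3  112. ] [ 616.8 -330.7  112. ]
116 [ 615.6 -331.2  116. ] [ 616.1 -329.4  116. ]
5 241 334 [ 619.4 -303.2] [ 621.8 -357.1] [ 620.6 -330.1]
11 241 334 [ 616.4 -303.2] [ 618.8 -357.4] [ 617.6 -330.3]
17 241 334 [ 613.4 -303.2] [ 615.8 -357.7] [ 614.6 -330.4]
23 242 333 [ 610.4 -303.8] [ 612.7 -357.4] [ 611.5 -330.6]
29 242 333 [ 607.3 -303.8] [ 609.6 -357.7] [ 608.4 -330.7]
35 242 333 [ 604.1 -303.8] [ 606.5 -358. ] [ 605.3 -330.9]
41 242 333 [ 601.  -303.8] [ 603.4 -358.3] [ 602.2 -331.1]
47 243 332 [ 597.8 -304.4] [ 600.1 -358.1] [ 599.  -331.2]
front 255 54 [ 594.3 -311.6  112. ]
front 288 54 [ 595.2 -331.4  112. ]
front 320 53 [ 596.6 -350.6  112. ]
[151 144 132 118 131 133 179 234 272 299 304 305 275 234 182 126 121  99
 145 226 299 303 316 299 300 298 291 299 296 334 375 375 444 528 543]
[237 230 250 253 253 300 433 567 640 656 651 629 564 410 266 230 191 143
 179 382 552 563 554 562 565 555 551 552 550 549 556 547 550 553 544]
((641.204345703125, -328.9078369140625), (88.14025115966797, 56.5900993347168), 2.782819986343384)
mouth floor depth? [array([ 602., -332.,   53.]), array([ 599., -332.,   50.]), array([ 597., -333.,   24.]), array([ 595., -333.,   10.])]
```

Reader estimate: lens at about (615.5, −330.3), yaw 0.05; floor depth is about 52 and boss top about 112, which match the text. I descend in front of the mouth and correct yaw and lateral offset.

>>> step_arm(
  plan=[
    {"dx":0,"dy":0.012,"dz":0.06,"ax":0,"ay":0,"az":-0.003,"gripper":0},
    {"dx":0,"dy":0,"dz":0.11,"ax":0,"ay":0,"az":0,"gripper":0},
    {"dx":0,"dy":0,"dz":0.11,"ax":0,"ay":0,"az":0,"gripper":0},
    {"dx":0,"dy":0,"dz":0.06,"ax":0,"ay":0,"az":0,"gripper":0},
    {"dx":0,"dy":0,"dz":0.03,"ax":0,"ay":0,"az":0,"gripper":0},
    {"dx":0,"dy":0,"dz":0,"ax":0,"ay":0,"az":0,"gripper":0},
    {"dx":0,"dy":0,"dz":0,"ax":0,"ay":0,"az":0,"gripper":0},
  ],
)

```text
clock: 11.15
eef_pos: [487.3, -339.0, 90.2]
tool_rot: [3.14, -0.002, 0.048]
force: [0.1, -0.4, -0.8]
width: 32.0
gripper_force: 59.9
```

```bash
python3 - <<'E'
from h import *
im=grab('wrist');pickle.dump(im,open('w7.pkl','wb'))
s=ctrl.read_state();print(s['eef_pos'],s['tool_rot'],s['width'],s['force'])
P=cloud(im);Z=s['eef_pos'][2];print((P[[150,200,250],275,2]-Z).round(1))
sd=grab('side');pickle.dump(sd,open('side1.pkl','wb'));Q=cloud(sd)
c=sd['color'][120:200,230:330,::-1];b=im['color'][:,:,::-1]
o=np.zeros((420+0,560,3),np.uint8);o[:]=b;o[200:420,0:0]=0
d=cv2.resize(c,None,fx=5,fy=5,interpolation=cv2.INTER_CUBIC)
o=np.zeros((600,800,3),np.uint8);o[:400,:500]=d;o[400:600,:267]=cv2.resize(b,(267,200));cv2.imwrite('pics/s1.png',o)
E
```

```text
[ 487.28177103 -339.03415871   90.29556018] [ 3.14031333e+00 -1.76909879e-03  4.74937321e-02] 32.04061901688332 [-0.07818768  0.21928641 -1.8837918 ]
[-12.8 -11.6 -12.7]
```

View pics/s1.png

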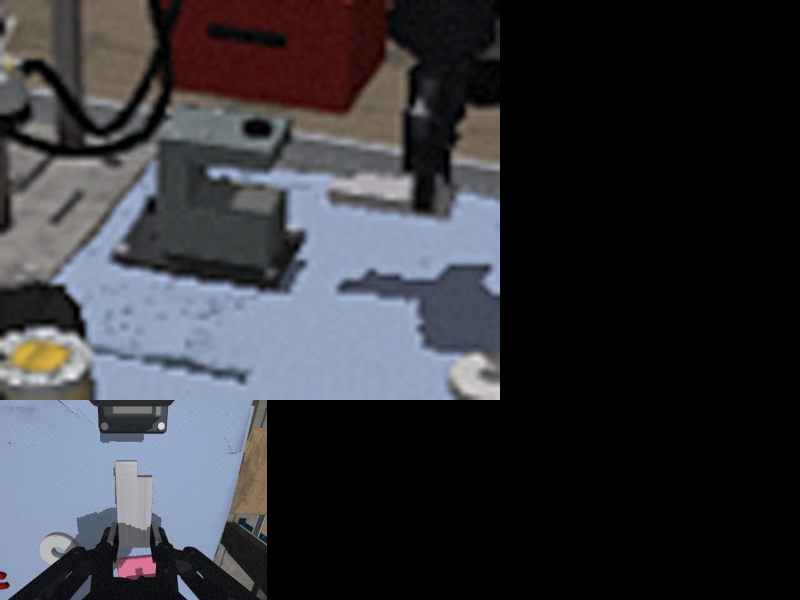

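The side view shows the plate level at mouth height in front of the grey reader. In the crop the plate is at (390,190) and the mouth at (245,180). One lateral check from the wrist view before I enter.

```bash
python3 - <<'E'
from h import *
w=pickle.load(open('w7.pkl','rb'));P=cloud(w)
for z0,z1,zz,rows in((4,16,10,(50,56,62)),(44,60,52,(12,18,24,28)),(100,118,108,(0,2,4))):
    m=(P[...,2]>z0)&(P[...,2]<z1)&(w['range_z']>0)
    for v in rows:
        c=np.where(m[v,170:400])[0]+170
        if len(c): a,b=ray(w,c.min(),v,zz),ray(w,c.max()+1,v,zz);print(zz,v,c.min(),c.max(),a.round(1)[:2],b.round(1)[:2],((a+b)/2).round(1)[:2])
m=(P[...,2]>44)&(P[...,2]<60);r=np.where(m[:80,280])[0];print('floor front',r.max(),ray(w,280,r.max()+1,52).round(1))
m=(P[...,2]>4)&(P[...,2]<16);r=np.where(m[:100,280])[0];print('foot front',r.max(),ray(w,280,r.max()+1,10).round(1))
E
```

```text
10 50 208 349 [ 595.5 -290.4] [ 599.3 -372.4] [ 597.4 -331.4]
10 56 208 349 [ 592.3 -290.3] [ 596.2 -372.8] [ 594.2 -331.5]
10 62 208 349 [ 589.1 -290.2] [ 593.  -373.1] [ 591.1 -331.7]
52 18 216 339 [ 603.2 -303.4] [ 605.8 -358.4] [ 604.5 -330.9]
52 24 217 339 [ 600.9 -303.8] [ 603.4 -358.7] [ 602.1 -331.2]
52 28 217 339 [ 599.3 -303.8] [ 601.9 -358.8] [ 600.6 -331.3]
108 0 186 366 [ 595.6 -305.8] [ 598.  -356.9] [ 596.8 -331.4]
108 2 188 364 [ 595.2 -306.3] [ 597.5 -356.4] [ 596.3 -331.4]
108 4 193 359 [ 594.7 -307.7] [ 597.  -355.1] [ 595.8 -331.4]
floor front 39 [ 595.8 -332.2   52. ]
foot front 69 [ 586.8 -332.4   10. ]
```

>>> step_arm(
  plan=[
    {"dx":0,"dy":-0.008,"dz":0.006,"ax":0,"ay":0,"az":-0.001,"gripper":0},
    {"dx":0.02,"dy":0,"dz":0,"ax":0,"ay":0,"az":0,"gripper":0},
    {"dx":0.04,"dy":0,"dz":0,"ax":0,"ay":0,"az":0,"gripper":0},
    {"dx":0.04,"dy":0,"dz":0,"ax":0,"ay":0,"az":0,"gripper":0},
    {"dx":0,"dy":0,"dz":0,"ax":0,"ay":0,"az":0,"gripper":0},
    {"dx":0,"dy":0,"dz":0,"ax":0,"ay":0,"az":0,"gripper":0},
  ],
)

```text
clock: 12.0
eef_pos: [516.1, -334.6, 87.2]
tool_rot: [-3.141, 0.001, 0.049]
force: [0.6, -0.2, -0.6]
width: 31.9
gripper_force: 59.9
```

>>> step_arm(
  plan=[
    {"dx":0.02,"dy":0.003,"dz":-0.003,"ax":0,"ay":0,"az":0,"gripper":0},
    {"dx":0.04,"dy":0,"dz":0,"ax":0,"ay":0,"az":0,"gripper":0},
    {"dx":0.04,"dy":0,"dz":0,"ax":0,"ay":0,"az":0,"gripper":0},
    {"dx":0.02,"dy":0,"dz":0,"ax":0,"ay":0,"az":0,"gripper":0},
    {"dx":0.006,"dy":0,"dz":0,"ax":0,"ay":0,"az":0,"gripper":0},
    {"dx":0,"dy":0,"dz":0,"ax":0,"ay":0,"az":0,"gripper":0},
    {"dx":0,"dy":0,"dz":0,"ax":0,"ay":0,"az":0,"gripper":0},
  ],
)

```text
clock: 12.88
eef_pos: [553.7, -333.9, 88.3]
tool_rot: [-3.142, 0.001, 0.049]
force: [0.5, -0.7, -1.2]
width: 32.4
gripper_force: 59.9
```

```bash
python3 - <<'E'
from h import *
sd=grab('side');im=grab('wrist');s=ctrl.read_state();print(s['eef_pos'],s['tool_rot'],s['width'],s['force'])
P=cloud(im);Z=s['eef_pos'][2];print('plate',(P[[200,230,260],275,2]-Z).round(1),(P[[200,230,260],300,2]-Z).round(1))
c=sd['color'][125:185,245:325,::-1]
o=np.zeros((600,800,3),np.uint8);o[:360,:480]=cv2.resize(c,None,fx=6,fy=6,interpolation=cv2.INTER_CUBIC)
o[366:600,:312]=cv2.resize(im['color'][:,:,::-1],(312,234));cv2.imwrite('pics/s2.png',o)
E
```

```text
[ 553.85709851 -333.89432335   88.33669086] [-3.14154529e+00  2.64226157e-04  4.86048559e-02] 32.156420824970716 [-0.32829544  0.09270116 -0.84539527]
plate [ 23.8 -12.7 -13. ] [ 23.6 -12.5 -13.3]
```

View pics/s2.png

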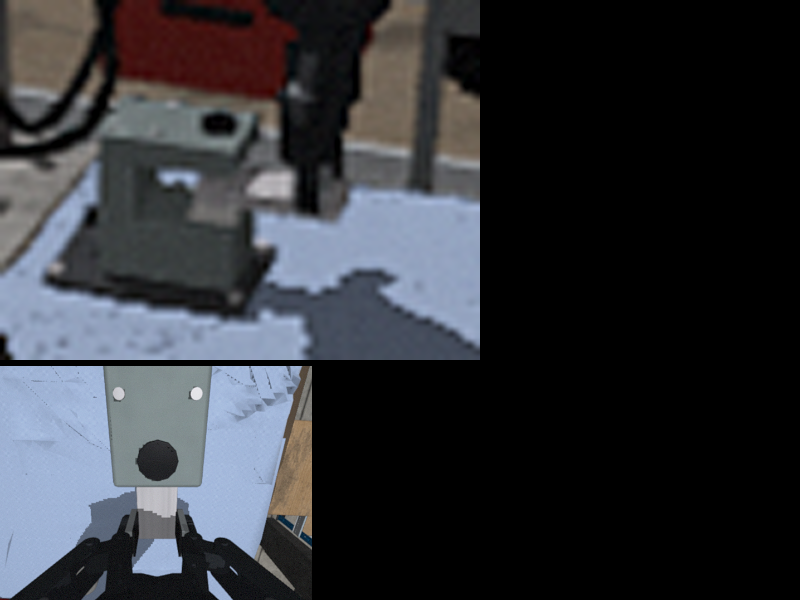

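The plate is inside the mouth, clear of floor and roof, and the wrist view shows the boss at about (282,169) directly over the plate line. Final numeric check of the boss against the code point in the tool frame:

```bash
python3 - <<'E'
from h import *
im=grab('wrist');s=ctrl.read_state();Z=s['eef_pos'][2]
e=cv2.fitEllipse(blob(im,(235,125,330,212),lambda x:x.max(-1)<60));print(e)
p=ray(im,*e[0],112);d=p-s['eef_pos'];y=s['tool_rot'][2]
print(p,'in tool x,y',d[0]*np.cos(y)+d[1]*np.sin(y),d[0]*np.sin(y)-d[1]*np.cos(y),'want 60.9,0.1')
P=cloud(im);m=(P[...,2]>100)&(P[...,2]<116);q=P[:215][m[:215]][:,:2].astype(np.float32);print(cv2.minAreaRect(q),P[169,282],s['eef_pos'])
E
```

```text
((282.2565612792969, 169.24908447265625), (71.03076171875, 71.68018341064453), 87.22042846679688)
[ 616.3003308  -330.06149704  112.        ] in tool x,y 62.46449225046165 -0.7612109525950244 want 60.9,0.1
((631.505126953125, -329.4503173828125), (64.76589965820312, 56.51268768310547), 2.6924116611480713) [ 616.24371196 -329.98446263  111.38285847] [ 553.94701206 -333.86358554   88.37183049]
```

Everything agrees to within 2 mm (limit 10 mm), so I'm handing in.

```bash
python3 -c "
from cell import ctrl
print(ctrl.finish_job())"
```

```text
the job is handed in; nothing more can be done
None
```

The code-up plate is held still and level in the grey reader's mouth, with its code point within about 2 mm of the read spot by my last measurement. I handed the job in, but it returned no verdict.

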